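# Lock the lathe spindle with its index pin

### The job

Lock the spindle of the small wood lathe with the index pin on top of its headstock: lift the knob straight up out of its parking notch, turn it 60 degrees clockwise (seen from above) and let it down into the deep slot, so that the pin rests on the index ring. Then turn the steel handwheel slowly, either way, until you feel the pin drop into a slot of the ring, stop there, and push the knob down until it is fully home; let go. Never force the knob round while it is locked, and keep the pin from bearing on the ring, or on the side of its slot, with more than 20 N, and leave the things lying on the bench alone.

Things in the scene. Friction and masses are not known exactly. Their poses are not given: they have to be found in the camera images.
- knob_grip (a point): Centre (half-way up, on the axis) of the black ribbed index knob, round, 32 mm diameter, 24 mm high, axis vertical, on top of the teal headstock of the lathe. Moves and turns with the knob, which has no sideways play. Fully home it is 36 mm above the headstock's flat top (280 mm above the bench); parked, 14 mm higher. Beside and under the knob is free room for fingers down to the headstock's top.
- pin_height (a joint): Height of knob and pin above fully home (m). 0.014 parked; turns freely only if lifted above 0.018; upper stop 0.026. In the deep slot: 0.009 while the pin stands on the ring between its slots; when it meets one it drops to 0.004-0.005 and sticks (tired spring, dusty bore). 0 is home, a hard stop. Spring 400 N/m down plus 2.8 N drag: lifting takes 9 to 13 N, pressing home 2 to 5 N.
- knob_turn (a joint): Turn of the knob (rad), growing clockwise seen from above: 0 in the parking notch, 1.047 (60 degrees) in the deep slot; about 0.09 rad of play in either.
- index_barrel: Fixed steel barrel under the knob, 26 mm diameter, 24 mm high, its top cut by a shallow parking notch (4 mm) and a deep slot for the cross key under the knob. Origin at the centre of its foot, on the headstock's top, 244 mm above the bench; z up; x and y are the lathe's: x to the back, away from the robot, y along the spindle towards the handwheel.
- index_knob: The knob with its cross key and the 8 mm tapered index pin below, one part; origin on the axis at the knob's underside, z up.
- wheel_top (a point): Top of the steel handwheel's rim, mid-width; fixed to the lathe, with its axes (y along the spindle, away from the headstock). The wheel is a solid disc, 120 mm diameter, 16 mm thick, centre 60 mm below this point, turning about y, 138 mm from the knob. Free on its outside; the headstock begins 35 mm from its inner face and rises 4 mm above its top. Its rim can be pinched across its faces from above.
- spindle: The spindle with handwheel, wooden blank and, inside the headstock under the pin, the index ring: 40 mm radius, 6 evenly spaced radial slots 10 mm wide, 10 mm deep, 1 mm of play each side of the seated pin. Origin on the axis below the knob, 180 mm above the bench; turns about y. The slots are not marked; at the start the pin is over a land, 14 to 46 degrees from the next slot either way. Drag about 0.05 N m.
- wax_tin_mid (a point): Middle of a plain metal wax tin, 72 mm diameter, 42 mm high, on the bench to the left of the lathe. Leave alone.
- gouge_mid (a point): Middle of a turning gouge with a wooden handle, 300 mm long, lying on the bench behind the lathe. Leave alone.
- chuck_key_mid (a point): Middle of a T-shaped steel chuck key, 85 mm long, lying on the bench in front and to the left of the handwheel. Leave alone.
- offcut_mid (a point): Middle of a round wooden offcut, 60 mm diameter, 55 mm high, standing on the bench behind the handwheel. Leave alone.

How it is judged:
By the outcome, as a careful person would: the job done as asked, in the order asked, and still so for the second after the job is handed in, with the robot touching nothing.
It also fails if it takes over 72 s, if anything falls off the work surface, if the arm or the gripper's body presses on something with over 40 N, if the wrist force passes 120 N, or if a joint passes its speed limit or range.

### The arm

A 7-joint arm with a two-finger parallel gripper is mounted at the origin on the work surface. World frame = base frame: x ahead of the robot, y to its left, z up, the work surface at z = 0. Lengths are in mm, angles in rad, forces in N, time in s.
With the tool pointing down it reaches from about 425 to 950 mm from the base axis. Payload 4.7 kg.
Tool frame: the origin (TCP) lies midway between the tips of the shut fingers; the grasp point (between the pads) lies 19 mm behind it; z points along the fingers, x is the direction in which the jaws open and shut, and the axes are right-handed (so a half turn about z gives the same grasp; the last joint's range is limited). The gripper opens to 87 mm and grips with 3 to 60 N. Pads are 19 mm wide; open, the fingers measure 117 mm over their backs; the gripper's body (75 mm by 190 mm) begins 51 mm behind the grasp point.
Start: joints at [-1.273, 0.469, -0.049, 1.532, 0.024, 1.141, -0.082], TCP at [216.644, 639.308, 222.573] pointing down, gripper open.
Joint ranges: [-2.59, 2.59], [-0.33, 1.99], [-1.39, 1.29], [0.1, 2.45], [-1.04, 4.18], [0.21, 1.99], [-2.66, 2.66]. Speed limits (rad/s): [2.57, 2.57, 3.14, 3.14, 3.14, 3.14, 3.14].

### API

Orientations are given as a unit quaternion [x, y, z, w].
In Python, from rig import env gives the robot as it stands. The module is installed in compiled form; this text tells all that it offers.
- The arm moves only by the tool drive_tool, never from a script. Its argument "motion" is a list that holds one entry, the list of rows, each a list of 7 numbers: the shift along the world's x, y, z in units of 30 mm (1.0 is 30 mm), then the turn, a rotation vector about the world's x, y, z in units of 6 degrees (1.0 is 6 degrees), then the closure, from -1 (fully open) to 1 (shut). In form: [[[x, y, z, ax, ay, az, fingers], ...]]. A call has exactly 5 rows; each row is the pose to reach, as a shift and turn from the pose commanded when the call began; what a row does not reach only later rows make up. A row lasts 1/12 s, in which the tool goes at most 41.7 mm and 7.16 degrees, less where a joint would pass 70% of its speed; a pose out of reach is approached as far as the arm can. A call with a gripper value outside its range is refused whole. The fingers move at their own pace and stop on an object; "newtons" is the grip in N (left out, the last holds). Time passes only in rows, so rows that repeat a pose let the fingers close, or fill a call up. It gives the time, the measured TCP pose, the force and the opening at its end, in the units of the state.
- env.get_state(): the state, without advancing time (a new reading comes with each control period).
- env.get_image(name): name is "side" or "top"; returns (picture, depth): 420x560x3 uint8, red, green, blue; 420x560 float32, mm along the optical axis (not along the pixel's ray), 0 where there is no reading.
- env.camera_model(name): a dict with "intrinsics" (3x3 intrinsics, pixels), "R" (3x3) and "t" (3): a world point X has camera coordinates R X + t. Camera axes: x right, y down, z forward; pixel columns grow to the right and rows downward; lengths in mm; the calibration is good to about 2 mm. A picture is of the moment at which its call begins. camera_model takes no time and is no camera call.
- env.hand_in(): hands the job in, once; it reports no verdict.
The state is a dict: "time": time; "qpos": joint angles; "dq": joint speeds; "joint_efforts": joint torques, N m; "ee_pos": TCP position; "orientation": TCP orientation; "force": force on the tool from outside, world axes, zero at the start; "wrist_torque": the same for the moment, N m; "gripper_width": opening from 0.0 (shut) to 1.0 (fully open).
Only numpy, scipy, OpenCV 4.12 (cv2) and the standard library are available. Lean on these libraries where they do the work, as an engineer would, in place of code of your own. Each camera call takes 0.05 s, during which the arm holds its last target.

## Working session

There is one attempt and no reset: what is moved stays moved. The work goes in short steps, Python scripts to look and compute and a tool call to move; the robot and the scene stay as the last step left them, time stands still between calls to the robot, and variables do not carry over. Pictures are saved under pics/ and viewed, and the job is handed in when it is done.

Besides the shell and the picture viewer there is one more tool, called after "Request:" in YAML: its name, and indented under it one key for each argument. drive_tool: Moves the arm, as the interface text tells. Its arguments: {"type":"object","properties":{"motion":{"type":"array","items":{"type":"array","items":{"type":"array","items":{"type":"number"}}}},"newtons":{"type":"number"}},"required":["motion"]}

```bash
mkdir -p pics
python3 - <<'E'
from rig import env
import cv2, numpy as np
s=env.get_state()
for k,v in s.items(): print(k,np.round(v,3) if v is not None else v)
for n in("side","top"):
    im,d=env.get_image(n); cv2.imwrite(f"pics/{n}0.png",im[...,::-1]); np.save(f"pics/{n}0.npy",d)
    m=env.camera_model(n); print(n,np.round(m["intrinsics"],2).tolist(),np.round(m["R"],4).tolist(),np.round(m["t"],2), "pos",np.round(-np.array(m["R"]).T@np.array(m["t"]),1))
E
```

```text
time 0.0
qpos [-1.273  0.469 -0.049  1.534  0.024  1.141 -0.082]
dq [ 0.001  0.002 -0.     0.    -0.002 -0.001  0.002]
joint_efforts [ 0.0000e+00 -5.0796e+01 -8.0000e-02 -2.3615e+01 -6.1000e-02  3.8000e-02
  0.0000e+00]
ee_pos [216.529 638.709 221.513]
orientation [ 0.813  0.583 -0.001  0.001]
force [ 0.575  0.281 -0.327]
wrist_torque [-0.081  0.007  0.018]
gripper_width 1.005
side [[539.36, 0.0, 282.65], [0.0, 539.36, 210.95], [0.0, 0.0, 1.0]] [[-0.8063, -0.5914, -0.0074], [-0.4531, 0.6256, -0.6351], [0.3802, -0.5087, -0.7724]] [590.09 282.46 973.72] pos [233.5 667.7 935.8]
top [[493.34, 0.0, 278.01], [0.0, 493.34, 208.74], [0.0, 0.0, 1.0]] [[0.0012, -0.9995, -0.0302], [-0.9967, 0.0013, -0.0812], [0.0812, 0.0302, -0.9962]] [ 193.25  632.21 1177.37] pos [ 534.3  156.8 1230.1]
```

View pics/side0.png

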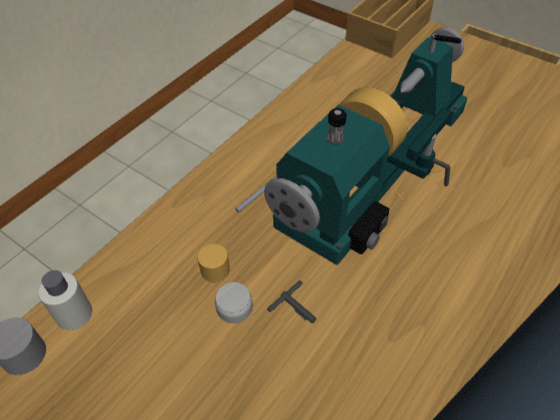

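View pics/top0.png

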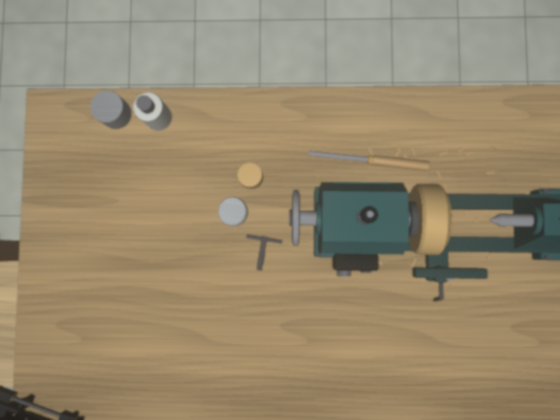

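The side view shows the black knob at about (337,117) and the handwheel centred near (291,205). In the top view the knob is at (369,215) and the wheel edge-on at (296,217), with the tin (232,211), key (263,248) and offcut (250,175) nearby. Next I'll measure these.

```bash
cat > h.py <<'E'
import numpy as np, cv2
from rig import env
def M(n):
    m=env.camera_model(n); return np.array(m["intrinsics"]),np.array(m["R"]),np.array(m["t"])
def ray(n,uv,z):
    K,R,t=M(n); d=R.T@np.linalg.inv(K)@np.array([uv[0],uv[1],1.]); c=-R.T@t
    return c+d*(z-c[2])/d[2]
def cloud(n,d):
    K,R,t=M(n); v,u=np.mgrid[0:d.shape[0],0:d.shape[1]]
    p=np.stack([(u-K[0,2])/K[0,0]*d,(v-K[1,2])/K[1,1]*d,d],-1)
    return (p-t)@R
def proj(n,X):
    K,R,t=M(n); p=K@(R@np.asarray(X,float)+t); return p[:2]/p[2]
E
python3 - <<'E'
from h import *
for n in("side","top"):
    d=np.load(f"pics/{n}0.npy"); P=cloud(n,d); im=cv2.imread(f"pics/{n}0.png").astype(int); ok=d>0
    mx=im.max(-1)
    # knob: dark pixels, high z
    k=ok&(P[...,2]>275)&(P[...,2]<325)&(mx<60)
    nb,l,st,c=cv2.connectedComponentsWithStats(k.astype(np.uint8))
    for i in range(1,nb):
        if st[i,4]>30: 
            q=P[l==i]; print(n,"knob",st[i],c[i].round(1),"med",np.median(q,0).round(1),"min",q.min(0).round(1),"max",q.max(0).round(1))
    t=ok&(abs(P[...,2]-244)<5)
    nb,l,st,c=cv2.connectedComponentsWithStats(t.astype(np.uint8))
    for i in range(1,nb):
        if st[i,4]>300: 
            q=P[l==i]; r=cv2.minAreaRect(q[:,:2].astype(np.float32)); print(n,"top",st[i],r,q[:,2].mean())
    # wheel
    b=im; grey=(abs(b[...,0]-b[...,2])<18)&(abs(b[...,1]-b[...,2])<18)&(mx>70)
    nb,l,st,c=cv2.connectedComponentsWithStats((ok&grey&(P[...,2]>150)&(P[...,2]<290)).astype(np.uint8))
    for i in range(1,nb):
        if st[i,4]>60:
            q=P[l==i]; print(n,"grey",st[i],c[i].round(1),"med",np.median(q,0).round(1),"min",q.min(0).round(1),"max",q.max(0).round(1))
    cv2.imwrite(f"pics/{n}0z.png",cv2.resize(cv2.imread(f"pics/{n}0.png")[80:280,230:430],None,fx=3,fy=3,interpolation=2))
E
```

```text
side knob [328 108  19  20 264] [336.8 117.9] med [593.7  22.2 302.4] min [5.827e+02 4.000e-01 2.756e+02] max [612.   30.7 310.7]
side top [347  87  52  31 389] ((598.4741821289062, -122.23391723632812), (51.801551818847656, 97.38475799560547), 89.07171630859375) 244.22220845825188
side top [ 286  104   97   75 3203] ((596.7067260742188, 13.322113037109375), (173.91427612304688, 107.02461242675781), 89.41341400146484) 244.99772761653662
side grey [432  28  32  29 304] [451.4  39.3] med [ 576.2 -470.6  212.5] min [ 536.9 -488.1  169.2] max [ 626.7 -378.7  270.3]
side grey [401  68  23  24 303] [411.9  79.6] med [ 590.5 -297.   191.3] min [ 581.9 -343.5  169.1] max [ 604.7 -259.3  197.8]
side grey [332 127  12  16 106] [337.3 134.8] med [590.7  17.  257.4] min [582.6  -3.7 247.2] max [602.   28.1 277.9]
side grey [ 264  175   56   54 1124] [294.9 197.3] med [589.3 157.2 214.6] min [540.8  94.5 158.9] max [677.2 163.8 243.1]
top knob [360 207  17  16 119] [367.8 214.7] med [597.7  18.1 305.1] min [584.8   1.6 288.4] max [612.9  29.1 309.7]
top knob [  0 387  20  20 175] [  6.9 396. ] me
[... 626 characters left out ...]
2  73   3 131] [359.9 182.6] med [671.3  16.6 207.1] min [668.5 -52.9 200.6] max [674.2  96.5 212.5]
top grey [379 189  40  54 298] [410.9 216.8] med [597.3 -88.7 215. ] min [548.3 -98.5 182.9] max [654.8 -15.1 248.5]
top grey [290 190  50  55 714] [302.8 216.6] med [601.  146.5 213. ] min [544.6  64.3 172.3] max [655.2 163.  246.8]
top grey [357 209  13  17  64] [360.4 218.4] med [593.7  25.2 247.4] min [581.9   6.1 243. ] max [613.5  29.5 251.8]
top grey [491 214  44  13 465] [514.2 219.7] med [ 594.9 -304.   190.8] min [ 582.7 -343.9  160. ] max [ 607.9 -258.8  198.8]
top grey [415 268  72  12 666] [450.8 273. ] med [ 485.2 -169.4  193.2] min [ 470.6 -241.9  154. ] max [495.5 -97.1 199.6]
```

Run:
```python
from h import *
d=np.load("pics/side0.npy");P=cloud("side",d)
for u,v in [(337,113),(337,117),(291,205),(275,190),(300,190),(310,145),(350,150)]: print(u,v,P[v,u].round(1))
d=np.load("pics/top0.npy");P=cloud("top",d)
for u,v in [(369,215),(296,200),(296,217),(296,235),(340,200),(340,235),(400,200),(395,235)]: print(u,v,P[v,u].round(1))
```

```text
337 113 [597.1  17.4 308.6]
337 117 [592.5  24.2 306.4]
291 205 [592.7 162.  198.2]
275 190 [630.5 158.7 210.6]
300 190 [580.6 152.5 237.8]
310 145 [626.6  55.  243.6]
350 150 [559.6  23.6 244.2]
369 215 [597.8  14.4 303.4]
296 200 [633.8 150.5 228. ]
296 217 [598.4 150.6 237.7]
296 235 [562.5 150.6 226.3]
340 200 [631.9  62.7 245.6]
340 235 [562.1  63.2 243.9]
400 200 [631.6 -56.  247. ]
395 235 [562.1 -45.5 244.1]
```

View pics/side0z.png

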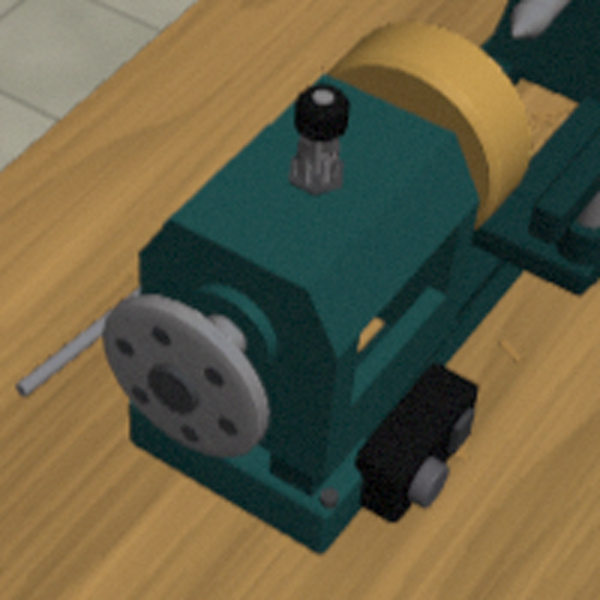

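View pics/top0z.png

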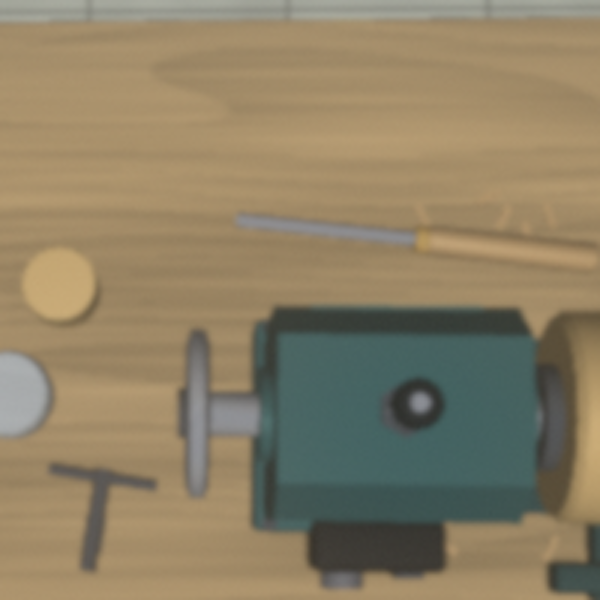

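Run:
```python
from h import *
from scipy.optimize import least_squares
C={}
for n in("side","top"):
    im=cv2.imread(f"pics/{n}0.png").astype(int); d=np.load(f"pics/{n}0.npy");P=cloud(n,d)
    b,g,r=im[...,0],im[...,1],im[...,2]
    dark=((g-r)<18)&(im.max(-1)<62)
    k=dark.astype(np.uint8); k[:100]=0;k[260:]=0;k[:,:320]=0;k[:,400:]=0
    nb,l,st,c=cv2.connectedComponentsWithStats(k)
    i=[i for i in range(1,nb) if st[i,0]<=369<=st[i,0]+st[i,2]+2 and st[i,1]<=216<=st[i,1]+st[i,3]] if n=="top" else [i for i in range(1,nb) if st[i,0]<=337<=st[i,0]+st[i,2] and st[i,1]<=117<=st[i,1]+st[i,3]]
    i=max(i,key=lambda i:st[i,4]); print(n,st[i])
    cn,_=cv2.findContours((l==i).astype(np.uint8),cv2.RETR_EXTERNAL,cv2.CHAIN_APPROX_NONE)
    cc,rr=cv2.minEnclosingCircle(cn[0]); m=cv2.moments(cn[0]); C[n]=cc; print(cc,rr,m['m10']/m['m00'],m['m01']/m['m00'])
    for z in(290,294,306): print(z,ray(n,cc,z).round(1))
s=least_squares(lambda X:np.concatenate([proj(n,X)-C[n] for n in C]),[597,16,298]); print(s.x,s.fun)
# headstock edges, wheel faces
d=np.load("pics/top0.npy");P=cloud("top",d);
w=P[190:246,286:312].reshape(-1,3); w=w[(w[:,2]>205)&(abs(w[:,2])<260)&(w[:,1]>130)]
for lo in range(540,661,20):
    q=w[(w[:,0]>=lo)&(w[:,0]<lo+20)]; print(lo,len(q),np.percentile(q[:,1],[5,50,95]).round(1) if len(q) else '',q[:,2].max().round(1) if len(q) else '')
print('x range',w[:,0].min(),w[:,0].max())
```

```text
side [328 108  18  30 299]
(335.20587158203125, 123.0882339477539) 15.233296394348145 336.1438474870017 119.1478913922588
290 [595.6  23.2 290. ]
294 [593.4  27.2 294. ]
306 [586.7  39.1 306. ]
top [360 207  17  16 135]
(368.2272644042969, 214.31817626953125) 8.233522415161133 368.4298724954462 214.4016393442623
290 [600.1  13.8 290. ]
294 [599.8  14.4 294. ]
306 [598.9  16.2 306. ]
[601.22489044  12.36973376 279.39569479] [ 0.2347622   0.01635133 -0.1246646  -0.21501932]
540 42 [144.5 151.6 156.7] 223.3
560 79 [144.5 150.6 158.7] 238.5
580 78 [144.6 150.7 158.7] 244.9
600 75 [144.5 150.6 158.7] 244.2
620 68 [144.4 150.5 156.6] 239.6
640 43 [144.2 150.4 156.6] 226.4
660 0  
x range 546.5645833796739 657.06572666471
```

Measured, with the lathe square to the world to about 0.5°:
- Knob axis at about (600, 14)
- Wheel mid-width at y of about 151.5, with its top at (600, z 240)

I'll travel to above the knob with the jaw axis at -30°, so that the 60° turn ends at -90°.

Request:
drive_tool:
  motion:
    - [[0.64,-1.04,0.6,0,0,-0.84,-1],[1.28,-2.08,1.2,0,0,-1.69,-1],[1.92,-3.12,1.8,0,0,-2.53,-1],[2.56,-4.16,2.4,0,0,-3.38,-1],[3.2,-5.2,3.0,0,0,-4.22,-1]]

```text
time: 0.52
ee_pos: [313.2, 481.4, 312.9]
orientation: [0.921, 0.388, -0.0, 0.0]
force: [0.2, 0.6, 0.1]
gripper_width: 0.998
```

Request:
drive_tool:
  motion:
    - [[0.64,-1.04,0.2,0,0,-0.84,-1],[1.28,-2.08,0.4,0,0,-1.69,-1],[1.92,-3.12,0.6,0,0,-2.53,-1],[2.56,-4.16,0.8,0,0,-3.38,-1],[3.2,-5.2,1.0,0,0,-4.22,-1]]

```text
time: 0.93
ee_pos: [409.0, 325.4, 342.6]
orientation: [0.984, 0.177, -0.0, 0.0]
force: [0.5, 0.7, -0.3]
gripper_width: 1.002
```

Request:
drive_tool:
  motion:
    - [[0.64,-1.04,0,0,0,-0.84,-1],[1.28,-2.08,0,0,0,-1.69,-1],[1.92,-3.12,0,0,0,-2.53,-1],[2.56,-4.16,0,0,0,-3.38,-1],[3.2,-5.2,0,0,0,-4.22,-1]]

```text
time: 1.35
ee_pos: [505.0, 169.6, 342.4]
orientation: [0.999, -0.043, -0.0, -0.0]
force: [0.7, 1.3, -0.3]
gripper_width: 0.999
```

Request:
drive_tool:
  motion:
    - [[0.64,-1.04,0,0,0,-0.84,-1],[1.28,-2.08,0,0,0,-1.69,-1],[1.92,-3.12,0,0,0,-2.53,-1],[2.56,-4.16,0,0,0,-3.38,-1],[3.2,-5.2,0,0,0,-4.22,-1]]

```text
time: 1.77
ee_pos: [601.0, 13.8, 342.3]
orientation: [0.965, -0.261, -0.0, -0.0]
force: [0.4, 0.6, 0.4]
gripper_width: 0.997
```

Request:
drive_tool:
  motion:
    - [[0,0,-0.6,0,0,0,-1],[-0.03,0,-1.2,0,0,0,-1],[-0.03,0,-1.8,0,0,0,-1],[-0.03,0,-2.2,0,0,0,-1],[-0.03,0,-2.2,0,0,0,-1]]
  newtons: 15

```text
time: 2.18
ee_pos: [597.9, 15.6, 273.4]
orientation: [0.966, -0.259, -0.003, 0.001]
force: [-0.1, 1.2, -0.4]
gripper_width: 1.001
```

Run:
```python
from h import *
for n in("side","top"):
    im,d=env.get_image(n); c=im[:,:,::-1]
    cv2.imwrite(f"pics/{n}1.png",cv2.resize(c[60:240,250:450],None,fx=4,fy=4,interpolation=2)[:600])
```

```text
(no output)
```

View pics/side1.png

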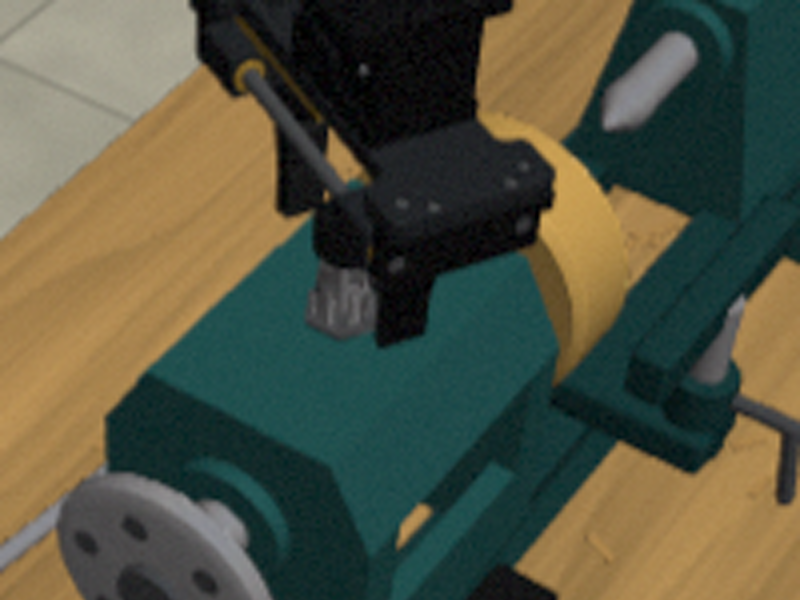

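View pics/top1.png

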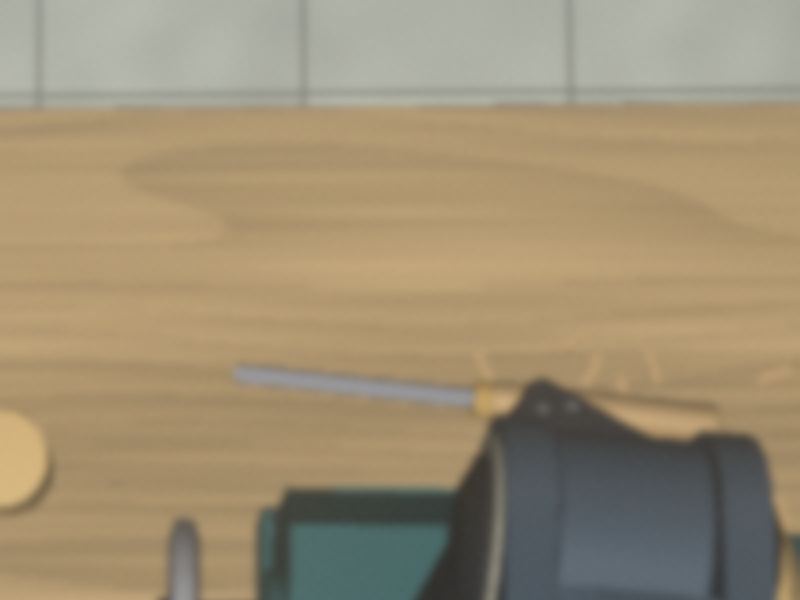

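The side crop shows the knob at (340,230) between the open fingers, with the near finger at (400,300). In the top view the arm hides it. I'll close gently and look for sideways forces.

Request:
drive_tool:
  motion:
    - [[0,0,0,0,0,0,0.1],[0,0,0,0,0,0,0.22],[0,0,0,0,0,0,0.3],[0,0,0,0,0,0,1],[0,0,0,0,0,0,1]]
  newtons: 8

```text
time: 2.7
ee_pos: [599.9, 15.4, 277.0]
orientation: [0.966, -0.259, 0.0, -0.0]
force: [-0.1, -0.6, -0.1]
gripper_width: 0.705
```

Request:
drive_tool:
  motion:
    - [[0,0,0,0,0,0,1],[0,0,0,0,0,0,1],[0,0,0,0,0,0,1],[0,0,0,0,0,0,1],[0,0,0,0,0,0,1]]

```text
time: 3.12
ee_pos: [600.9, 14.6, 276.7]
orientation: [0.966, -0.259, 0.002, 0.0]
force: [4.5, -2.5, -2.1]
gripper_width: 0.361
```

Request:
drive_tool:
  motion:
    - [[0.03,-0.02,0,0,0,0,1],[0.03,-0.02,0,0,0,0,1],[0.03,-0.02,0,0,0,0,1],[0.03,-0.02,0,0,0,0,1],[0.03,-0.02,0,0,0,0,1]]
  newtons: 40

```text
time: 3.53
ee_pos: [600.9, 14.6, 276.6]
orientation: [0.966, -0.259, 0.0, -0.0]
force: [2.3, -1.0, -0.5]
gripper_width: 0.356
```

Run:
```python
from h import *
s=env.get_state()
for k,v in s.items(): print(k,np.round(v,3))
```

```text
time 3.533
qpos [-0.532  0.332  0.574  1.675 -0.192  1.191 -0.434]
dq [ 0.001  0.001 -0.     0.002  0.    -0.001 -0.001]
joint_efforts [-5.8500e-01 -3.9368e+01  4.4220e+00 -2.3035e+01 -2.3400e-01  7.9800e-01
  6.0000e-03]
ee_pos [600.889  14.602 276.644]
orientation [ 0.966 -0.259  0.    -0.   ]
force [ 2.273 -1.028 -0.483]
wrist_torque [-0.257 -0.474 -0.029]
gripper_width 0.356
```

Request:
drive_tool:
  motion:
    - [[0.03,-0.015,0.04,0,0,0,1],[0.03,-0.015,0.1,0,0,0,1],[0.03,-0.015,0.16,0,0,0,1],[0.03,-0.015,0.22,0,0,0,1],[0.03,-0.015,0.22,0,0,0,1]]

```text
time: 3.95
ee_pos: [600.9, 14.6, 282.3]
orientation: [0.966, -0.259, -0.001, 0.0]
force: [3.0, 0.0, -11.3]
gripper_width: 0.358
```

Request:
drive_tool:
  motion:
    - [[0,0,0.03,0,0,0,1],[0,0,0.06,0,0,0,1],[0,0,0.1,0,0,0,1],[0,0,0.1,0,0,0,1],[0,0,0.1,0,0,0,1]]

```text
time: 4.37
ee_pos: [600.9, 14.5, 285.8]
orientation: [0.966, -0.259, -0.001, 0.0]
force: [1.2, 1.6, -13.0]
gripper_width: 0.359
```

Run:
```python
from h import *
im,d=env.get_image("side"); c=im[:,:,::-1]
cv2.imwrite(f"pics/side2.png",cv2.resize(c[80:180,290:420],None,fx=6,fy=6,interpolation=2))
print(np.round(env.get_state()["wrist_torque"],3))
```

```text
[ 0.068 -0.158 -0.043]
```

View pics/side2.png

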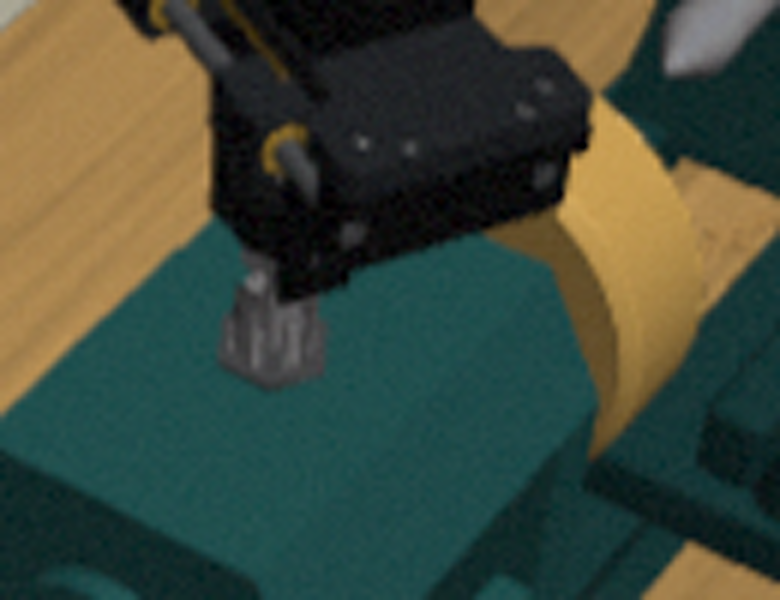

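The crop shows the knob and fingers raised, with the narrow neck visible above the barrel at (265,265). I'll turn it clockwise in parts and watch the torque.

Request:
drive_tool:
  motion:
    - [[0,0,0,0,0,-0.3,1],[0,0,0,0,0,-0.7,1],[0,0,0,0,0,-1.2,1],[0,0,0,0,0,-1.7,1],[0,0,0,0,0,-2.0,1]]

```text
time: 4.83
ee_pos: [601.1, 14.4, 285.8]
orientation: [0.933, -0.359, -0.001, 0.0]
force: [1.3, 0.0, -12.0]
gripper_width: 0.354
```

Run:
```python
from h import *
s=env.get_state()
for k in("qpos","ee_pos","force","wrist_torque","orientation"): print(k,np.round(s[k],3))
```

```text
qpos [-0.563  0.333  0.619  1.662 -0.204  1.213 -0.633]
ee_pos [601.123  14.419 285.835]
force [  1.257   0.04  -11.998]
wrist_torque [ 0.032 -0.247  0.041]
orientation [ 0.933 -0.359 -0.001  0.   ]
```

Torque stays near zero, so it turns freely. I'll continue for the remaining 48°.

Request:
drive_tool:
  motion:
    - [[0,0,0,0,0,-0.8,1],[0,0,0,0,0,-1.6,1],[0,0,0,0,0,-2.4,1],[0,0,0,0,0,-3.2,1],[0,0,0,0,0,-4.0,1]]

```text
time: 5.25
ee_pos: [601.4, 14.0, 286.0]
orientation: [0.838, -0.546, 0.0, 0.0]
force: [2.2, 0.0, -13.0]
gripper_width: 0.359
```

Request:
drive_tool:
  motion:
    - [[0,0,0,0,0,-1.0,1],[0,0,0,0,0,-2.0,1],[0,0,0,0,0,-3.0,1],[0,0,0,0,0,-4.0,1],[0,0,0,0,0,-4.0,1]]

```text
time: 5.67
ee_pos: [601.5, 13.4, 286.1]
orientation: [-0.706, 0.708, -0.001, -0.001]
force: [2.9, -1.4, -13.4]
gripper_width: 0.352
```

Run:
```python
from h import *
s=env.get_state()
for k in("qpos","ee_pos","force","wrist_torque","orientation"): print(k,np.round(s[k],3))
o=s["orientation"]; print(np.degrees(2*np.arctan2(o[1],o[0])))
```

```text
qpos [-0.687  0.366  0.801  1.668 -0.275  1.225 -1.399]
ee_pos [601.507  13.449 286.142]
force [  2.886  -1.399 -13.372]
wrist_torque [-0.384 -0.413  0.015]
orientation [-0.706  0.708 -0.001 -0.001]
269.8653421430701
```

Request:
drive_tool:
  motion:
    - [[0,0,-0.08,0,0,0,1],[0,0,-0.16,0,0,0,1],[0,0,-0.24,0,0,0,1],[0,0,-0.32,0,0,0,1],[0,0,-0.32,0,0,0,1]]

```text
time: 6.08
ee_pos: [601.6, 13.5, 276.8]
orientation: [0.707, -0.707, 0.0, 0.0]
force: [-0.3, -2.9, -6.2]
gripper_width: 0.356
```

Request:
drive_tool:
  motion:
    - [[0,0,-0.04,0,0,0,1],[0,0,-0.08,0,0,0,1],[0,0,-0.11,0,0,0,1],[0,0,-0.11,0,0,0,1],[0,0,-0.11,0,0,0,1]]

```text
time: 6.5
ee_pos: [601.6, 13.5, 273.5]
orientation: [-0.707, 0.707, -0.0, -0.0]
force: [-0.9, -4.4, -3.0]
gripper_width: 0.356
```

Request:
drive_tool:
  motion:
    - [[0,0,-0.02,0,0,0,1],[0,0,-0.04,0,0,0,1],[0,0,-0.06,0,0,0,1],[0,0,-0.06,0,0,0,1],[0,0,-0.06,0,0,0,1]]

```text
time: 6.92
ee_pos: [601.6, 13.5, 271.7]
orientation: [-0.707, 0.707, -0.0, -0.0]
force: [-1.8, -4.7, -1.4]
gripper_width: 0.359
```

Request:
drive_tool:
  motion:
    - [[0,0,0,0,0,0,0.1],[0,0,0,0,0,0,-0.2],[0,0,0,0,0,0,-0.3],[0,0,0,0,0,0,-0.3],[0,0,0,0,0,0,-0.3]]
  newtons: 8

```text
time: 7.33
ee_pos: [602.0, 15.4, 271.8]
orientation: [0.708, -0.707, 0.0, -0.001]
force: [-0.5, 1.1, -0.3]
gripper_width: 0.613
```

Request:
drive_tool:
  motion:
    - [[0,0,0.8,0,0,0,-0.3],[0,0,1.8,0,0,0,-0.3],[0,1.0,1.8,0,0,0,0],[0,2.2,1.8,0,0,0,0.15],[0,3.2,1.8,0,0,0,0.15]]

```text
time: 7.75
ee_pos: [601.9, 112.5, 326.5]
orientation: [-0.707, 0.707, 0.0, 0.002]
force: [0.8, 0.1, -0.0]
gripper_width: 0.504
```

Request:
drive_tool:
  motion:
    - [[0,0.7,0,0,0,0,0.15],[0,1.38,0,0,0,0,0.15],[0,1.38,0,0,0,0,0.15],[0,1.38,0,0,0,0,0.15],[0,1.38,0,0,0,0,0.15]]

```text
time: 8.17
ee_pos: [601.7, 150.7, 325.6]
orientation: [-0.707, 0.707, -0.0, -0.0]
force: [0.4, -0.1, -0.7]
gripper_width: 0.426
```

Run:
```python
from h import *
s=env.get_state()
for k in("time","qpos","ee_pos","force","wrist_torque","gripper_width"): print(k,np.round(s[k],3))
for n in("side","top"):
    im,d=env.get_image(n); c=im[:,:,::-1]; np.save(f"pics/{n}3.npy",d); cv2.imwrite(f"pics/{n}3f.png",c)
cv2.imwrite(f"pics/side3.png",cv2.resize(cv2.imread("pics/side3f.png")[60:240,220:420],None,fx=4,fy=4,interpolation=2)[:600])
```

```text
time 8.167
qpos [-0.873  0.37   0.775  1.565 -0.264  1.315 -1.637]
ee_pos [601.667 150.677 325.643]
force [ 0.389 -0.058 -0.687]
wrist_torque [-0.162  0.184 -0.001]
gripper_width 0.426
```

View pics/side3.png

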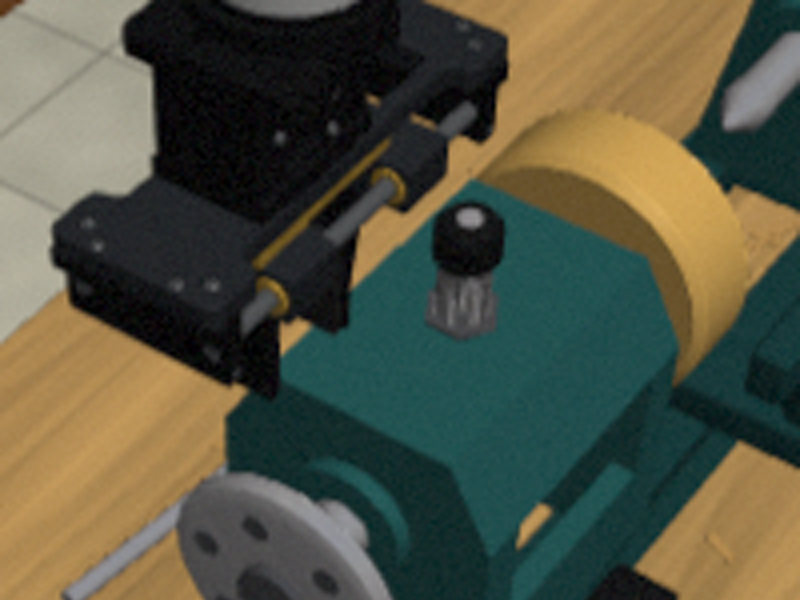

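View pics/top3f.png

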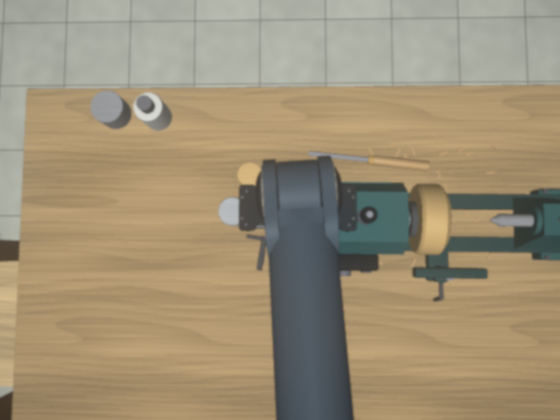

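The side view shows the knob lower than when parked, at (467,235), and clear of the gripper. I'll lower onto the wheel rim with the fingers about 32 mm apart.

Request:
drive_tool:
  motion:
    - [[0,0.03,-0.8,0,0,0,0.26],[0,0.03,-1.6,0,0,0,0.26],[0,0.03,-2.2,0,0,0,0.26],[0,0.03,-2.4,0,0,0,0.26],[0,0.03,-2.4,0,0,0,0.26]]

```text
time: 8.68
ee_pos: [600.8, 151.4, 252.2]
orientation: [-0.706, 0.708, 0.001, -0.001]
force: [0.4, 1.0, 0.1]
gripper_width: 0.372
```

Run:
```python
from h import *
s=env.get_state()
for k in("time","ee_pos","force","gripper_width"): print(k,np.round(s[k],3))
im,d=env.get_image("side"); cv2.imwrite("pics/side4.png",cv2.resize(im[80:240,230:400,::-1],None,fx=4,fy=4,interpolation=2)[:600])
```

```text
time 8.683
ee_pos [600.76  151.403 252.184]
force [0.388 0.956 0.126]
gripper_width 0.372
```

View pics/side4.png

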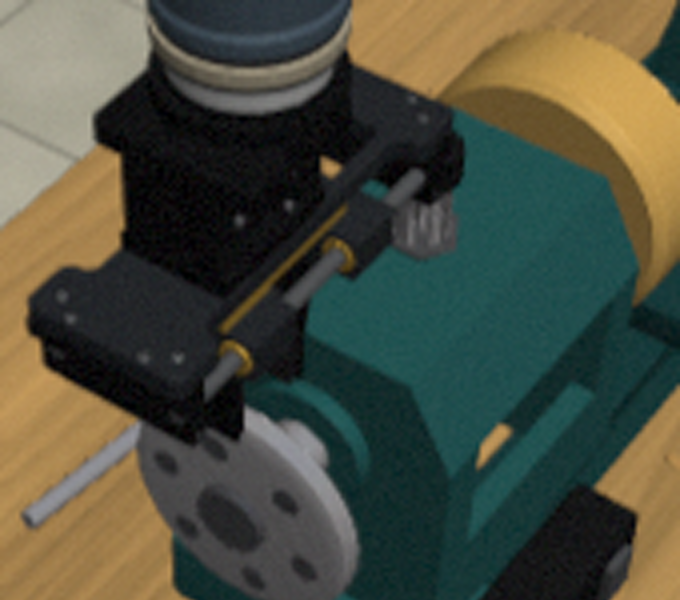

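The fingers straddle the rim, with tips at (225,430) and (300,370), and the gripper's end is in front of the knob in this view. I'll go down the last 36 mm and pinch lightly.

Request:
drive_tool:
  motion:
    - [[0,0,-0.4,0,0,0,0.26],[0,0,-0.8,0,0,0,0.26],[0,0,-1.1,0,0,0,0.26],[0,0,-1.2,0,0,0,0.26],[0,0,-1.2,0,0,0,0.26]]

```text
time: 9.15
ee_pos: [600.8, 152.6, 216.2]
orientation: [0.707, -0.707, -0.0, 0.001]
force: [0.9, 0.1, -0.3]
gripper_width: 0.371
```

Request:
drive_tool:
  motion:
    - [[0,0,0,0,0,0,0.6],[0,0,0,0,0,0,1],[0,0,0,0,0,0,1],[0,0,0,0,0,0,1],[0,0,0,0,0,0,1]]
  newtons: 8

```text
time: 9.57
ee_pos: [601.9, 151.5, 218.0]
orientation: [-0.707, 0.708, -0.001, 0.0]
force: [0.3, -2.8, 1.8]
gripper_width: 0.183
```

Run:
```python
from h import *
s=env.get_state()
for k in("time","qpos","ee_pos","force","wrist_torque","gripper_width"): print(k,np.round(s[k],3))
im,d=env.get_image("side"); cv2.imwrite("pics/side5.png",cv2.resize(im[80:240,230:400,::-1],None,fx=4,fy=4,interpolation=2)[:600])
```

```text
time 9.567
qpos [-0.842  0.453  0.733  1.708 -0.332  1.109 -1.581]
ee_pos [601.923 151.463 218.   ]
force [ 0.293 -2.812  1.8  ]
wrist_torque [-0.607  0.122 -0.131]
gripper_width 0.183
```

View pics/side5.png

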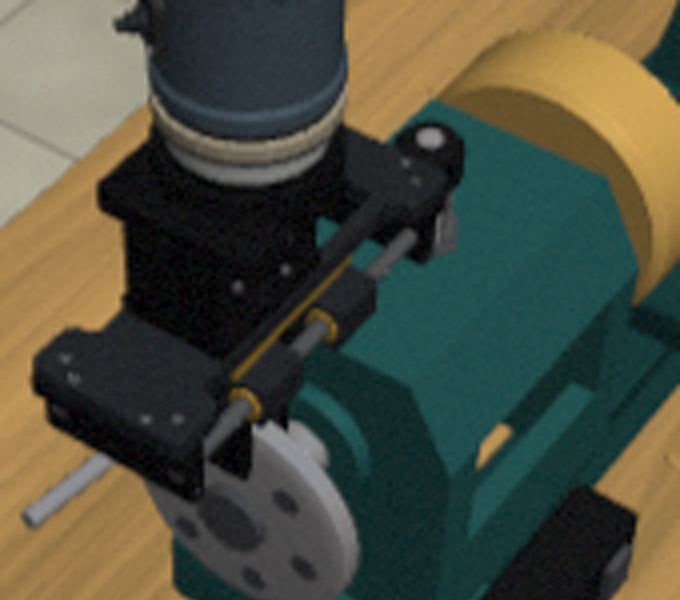

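The pinch is good, with an opening of 16 mm equal to the wheel's thickness. The knob's silver cap is visible at crop (430,137), so I can track it. I'll turn the wheel slowly, top towards the robot, 3° per call.

Request:
drive_tool:
  motion:
    - [[-0.013,0,0,0,-0.1,0,1],[-0.026,0,0,0,-0.2,0,1],[-0.04,0,-0.001,0,-0.3,0,1],[-0.053,0,-0.001,0,-0.4,0,1],[-0.066,0,-0.002,0,-0.5,0,1]]

```text
time: 10.03
ee_pos: [600.1, 151.5, 217.9]
orientation: [-0.707, 0.707, -0.02, 0.019]
force: [1.0, -5.8, 4.1]
gripper_width: 0.185
```

```bash
cat > cap.py <<'E'
from h import *
import sys
def main(tag):
    s=env.get_state(); o=s["orientation"]
    from scipy.spatial.transform import Rotation as Ro
    R=Ro.from_quat(o).as_matrix(); th=np.degrees(np.arctan2(R[0,2],-R[2,2]))
    im,d=env.get_image("side"); w=im[95:130,325:352].astype(int)
    m=((w.min(-1)>95)&(w.max(-1)-w.min(-1)<25)).astype(np.uint8)
    nb,l,st,c=cv2.connectedComponentsWithStats(m)
    r=[(st[i,4],(c[i]+[325,95]).round(2).tolist()) for i in range(1,nb) if st[i,4]>=4]
    cv2.imwrite(f"pics/c{tag}.png",cv2.resize(im[80:240,230:400,::-1],None,fx=4,fy=4,interpolation=2)[:600])
    print("t",s["time"],"tilt",th.round(2),"ee",np.round(s["ee_pos"],1),"F",np.round(s["force"],1),"T",np.round(s["wrist_torque"],2),"cap",r)
main(sys.argv[1])
E
python3 cap.py 1
python3 - <<'E'
from h import *
for z in (306,301,296.5,292): print(z,proj("side",[601,14,z]).round(2))
E
```

```text
t 10.0333 tilt 3.15 ee [600.1 151.5 217.9] F [ 1.  -5.8  4.1] T [-1.2  -0.05 -0.16] cap [(np.int32(23), [337.22, 114.09])]
306 [336.07 112.26]
301 [335.88 114.44]
296.5 [335.71 116.38]
292 [335.53 118.31]
```

Request:
drive_tool:
  motion:
    - [[-0.013,-0.02,0.01,0,-0.1,0,1],[-0.026,-0.04,0.02,0,-0.2,0,1],[-0.04,-0.05,0.027,0,-0.3,0,1],[-0.053,-0.05,0.026,0,-0.4,0,1],[-0.066,-0.05,0.025,0,-0.5,0,1]]

```text
time: 10.5
ee_pos: [597.7, 151.6, 217.8]
orientation: [0.706, -0.706, 0.038, -0.038]
force: [4.1, -2.7, -3.1]
gripper_width: 0.187
```

```bash
python3 cap.py 2
```

```text
t 10.5 tilt 6.09 ee [597.7 151.6 217.8] F [ 4.1 -2.7 -3.1] T [-0.64 -0.61 -0.15] cap [(np.int32(24), [337.08, 114.08])]
```

Request:
drive_tool:
  motion:
    - [[-0.013,-0.01,-0.005,0,-0.1,0,1],[-0.026,-0.02,-0.012,0,-0.2,0,1],[-0.04,-0.03,-0.016,0,-0.3,0,1],[-0.052,-0.03,-0.019,0,-0.4,0,1],[-0.065,-0.03,-0.022,0,-0.5,0,1]]

```text
time: 10.97
ee_pos: [595.4, 151.6, 217.5]
orientation: [0.705, -0.705, 0.055, -0.056]
force: [2.6, 1.7, -1.0]
gripper_width: 0.188
```

```bash
python3 cap.py 3
```

```text
t 10.9667 tilt 9.05 ee [595.4 151.6 217.5] F [ 2.6  1.7 -1. ] T [ 0.33 -0.1  -0.07] cap [(np.int32(4), [339.25, 114.0]), (np.int32(4), [334.5, 121.5])]
```

View pics/c3.png

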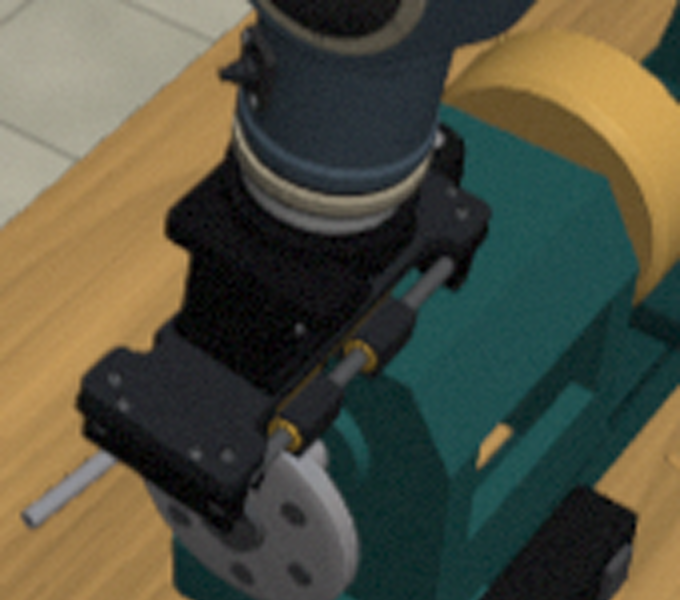

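The wrist now hides the cap in the side view; only its edge shows at (440,140). I'll switch to the top camera's depth at the knob, relative to the headstock's top.

```bash
cat > capt.py <<'E'
from h import *
import sys
from scipy.spatial.transform import Rotation as Ro
s=env.get_state()
R=Ro.from_quat(s["orientation"]).as_matrix(); th=np.degrees(np.arctan2(R[0,2],-R[2,2]))
im,d=env.get_image("top"); P=cloud("top",d); 
cv2.imwrite(f"pics/t{sys.argv[1]}.png",cv2.resize(im[120:300,250:450,::-1],None,fx=4,fy=4,interpolation=2)[:600])
k=P[210:219,364:374].reshape(-1,3); h=P[195:235,385:400].reshape(-1,3)
print("t",s["time"],"tilt",th.round(2),"ee",np.round(s["ee_pos"],1),"F",np.round(s["force"],1),"T",np.round(s["wrist_torque"],2),"knobz",np.median(k[:,2]).round(2),np.percentile(k[:,2],[10,90]).round(1),"head",np.median(h[:,2]).round(2))
E
python3 capt.py 3
python3 - <<'E'
from h import *
for f in("top0","top3"):
    P=cloud("top",np.load(f"pics/{f}.npy"));k=P[210:219,364:374].reshape(-1,3); h=P[195:235,385:400].reshape(-1,3)
    print(f,np.median(k[:,2]).round(2),np.percentile(k[:,2],[10,90]).round(1),np.median(h[:,2]).round(2))
E
```

```text
t 11.0167 tilt 9.06 ee [595.1 151.6 217.5] F [ 3.3  2.  -1.6] T [ 0.42 -0.29  0.04] knobz 301.34 [299.1 303.9] head 244.06
top0 306.7 [304.3 308.9] 244.18
top3 301.35 [299.1 303.7] 244.31
```

Request:
drive_tool:
  motion:
    - [[-0.013,0.005,-0.003,0,-0.1,0,1],[-0.026,0.01,-0.006,0,-0.2,0,1],[-0.039,0.01,-0.008,0,-0.3,0,1],[-0.052,0.01,-0.01,0,-0.4,0,1],[-0.065,0.01,-0.012,0,-0.5,0,1]]

```text
time: 11.48
ee_pos: [593.5, 151.5, 217.2]
orientation: [0.703, -0.703, 0.074, -0.075]
force: [1.1, 5.3, 0.3]
gripper_width: 0.184
```

```bash
python3 capt.py 4
```

```text
t 11.4833 tilt 12.05 ee [593.5 151.5 217.2] F [1.1 5.3 0.3] T [1.04 0.17 0.14] knobz 301.65 [299.6 303.3] head 244.31
```

Request:
drive_tool:
  motion:
    - [[-0.013,0.01,-0.003,0,-0.1,0,1],[-0.026,0.02,-0.006,0,-0.2,0,1],[-0.039,0.03,-0.009,0,-0.3,0,1],[-0.051,0.04,-0.012,0,-0.4,0,1],[-0.064,0.05,-0.015,0,-0.5,0,1]]

```text
time: 11.95
ee_pos: [591.5, 151.5, 216.6]
orientation: [-0.701, 0.701, -0.093, 0.092]
force: [0.4, 2.3, 1.7]
gripper_width: 0.184
```

```bash
python3 capt.py 5
```

```text
t 11.95 tilt 15.04 ee [591.5 151.5 216.6] F [0.4 2.3 1.7] T [0.6  0.39 0.09] knobz 301.97 [299.9 303.8] head 244.46
```

Request:
drive_tool:
  motion:
    - [[-0.013,0,-0.004,0,-0.1,0,1],[-0.026,0,-0.008,0,-0.2,0,1],[-0.038,0,-0.012,0,-0.3,0,1],[-0.051,0,-0.016,0,-0.4,0,1],[-0.064,0,-0.019,0,-0.5,0,1]]

```text
time: 12.42
ee_pos: [589.8, 151.6, 216.1]
orientation: [-0.698, 0.698, -0.111, 0.111]
force: [0.2, 3.0, 0.9]
gripper_width: 0.187
```

```bash
python3 capt.py 6
```

```text
t 12.4167 tilt 18.06 ee [589.8 151.6 216.1] F [0.2 3.  0.9] T [0.43 0.54 0.04] knobz 301.33 [299.2 303.4] head 244.42
```

Request:
drive_tool:
  motion:
    - [[-0.013,0.005,-0.005,0,-0.1,0,1],[-0.025,0.01,-0.009,0,-0.2,0,1],[-0.038,0.015,-0.013,0,-0.3,0,1],[-0.05,0.02,-0.018,0,-0.4,0,1],[-0.063,0.02,-0.022,0,-0.5,0,1]]

```text
time: 12.88
ee_pos: [588.0, 151.6, 215.4]
orientation: [-0.695, 0.695, -0.13, 0.129]
force: [0.2, -0.2, 1.3]
gripper_width: 0.184
```

```bash
python3 capt.py 7
```

```text
t 12.8833 tilt 21.06 ee [588.  151.6 215.4] F [ 0.2 -0.2  1.3] T [-0.14  0.5  -0.21] knobz 301.24 [298.9 303.4] head 244.32
```

Request:
drive_tool:
  motion:
    - [[-0.012,0,-0.005,0,-0.1,0,1],[-0.025,0,-0.01,0,-0.2,0,1],[-0.037,0,-0.015,0,-0.3,0,1],[-0.049,0,-0.02,0,-0.4,0,1],[-0.061,0,-0.025,0,-0.5,0,1]]

```text
time: 13.35
ee_pos: [586.2, 151.7, 214.7]
orientation: [-0.691, 0.692, -0.148, 0.147]
force: [-0.0, -3.4, 2.2]
gripper_width: 0.185
```

```bash
python3 capt.py 8; python3 -c "
from h import *
print(np.round(env.get_state()['qpos'],2))"
```

```text
t 13.35 tilt 24.06 ee [586.2 151.7 214.7] F [-0.  -3.4  2.2] T [-0.86  0.46 -0.44] knobz 301.81 [299.5 303.4] head 244.34
[-1.14  0.25  0.87  2.06 -0.11  0.53 -1.81]
```

Request:
drive_tool:
  motion:
    - [[-0.012,-0.01,-0.006,0,-0.1,0,1],[-0.024,-0.02,-0.011,0,-0.2,0,1],[-0.036,-0.025,-0.017,0,-0.3,0,1],[-0.048,-0.03,-0.023,0,-0.4,0,1],[-0.06,-0.03,-0.029,0,-0.5,0,1]]

```text
time: 13.82
ee_pos: [584.3, 151.7, 213.8]
orientation: [-0.687, 0.687, -0.165, 0.165]
force: [1.5, -2.8, -0.8]
gripper_width: 0.182
```

```bash
python3 capt.py 9
```

```text
t 13.8167 tilt 27.07 ee [584.3 151.7 213.8] F [ 1.5 -2.8 -0.8] T [-0.64  0.36 -0.46] knobz 301.36 [299.3 303.3] head 244.31
```

Request:
drive_tool:
  motion:
    - [[-0.012,0,-0.006,0,-0.1,0,1],[-0.023,0,-0.013,0,-0.2,0,1],[-0.035,0,-0.019,0,-0.3,0,1],[-0.046,0,-0.025,0,-0.4,0,1],[-0.058,0,-0.031,0,-0.5,0,1]]

```text
time: 14.28
ee_pos: [582.5, 151.8, 212.8]
orientation: [0.683, -0.683, 0.183, -0.183]
force: [2.4, -1.6, -1.6]
gripper_width: 0.183
```

```bash
python3 capt.py 10; python3 -c "
from h import *
print(np.round(env.get_state()['qpos'],2))"
```

```text
t 14.2833 tilt 30.06 ee [582.5 151.8 212.8] F [ 2.4 -1.6 -1.6] T [-0.52  0.41 -0.37] knobz 300.96 [299.1 304.1] head 244.29
[-1.26  0.22  0.96  2.14 -0.02  0.37 -1.91]
```

Request:
drive_tool:
  motion:
    - [[-0.011,0,-0.007,0,-0.1,0,1],[-0.023,0,-0.014,0,-0.2,0,1],[-0.034,0,-0.02,0,-0.3,0,1],[-0.045,0,-0.027,0,-0.4,0,1],[-0.056,0,-0.034,0,-0.5,0,1]]

```text
time: 14.75
ee_pos: [580.7, 151.7, 211.7]
orientation: [0.678, -0.678, 0.201, -0.201]
force: [4.1, -1.6, -3.3]
gripper_width: 0.184
```

```bash
python3 capt.py 11; python3 cap.py 11; python3 -c "
from h import *
print(np.round(env.get_state()['qpos'],2))"
```

```text
t 14.75 tilt 33.05 ee [580.7 151.7 211.7] F [ 4.1 -1.6 -3.3] T [-0.43  0.58 -0.29] knobz 301.75 [299.6 303.4] head 244.23
t 14.8 tilt 33.05 ee [580.5 151.8 211.6] F [ 1.9 -2.7 -1.2] T [-0.65  0.48 -0.48] cap [(np.int32(23), [337.22, 114.09])]
[-1.33  0.22  1.02  2.18  0.03  0.3  -1.97]
```

View pics/c11.png

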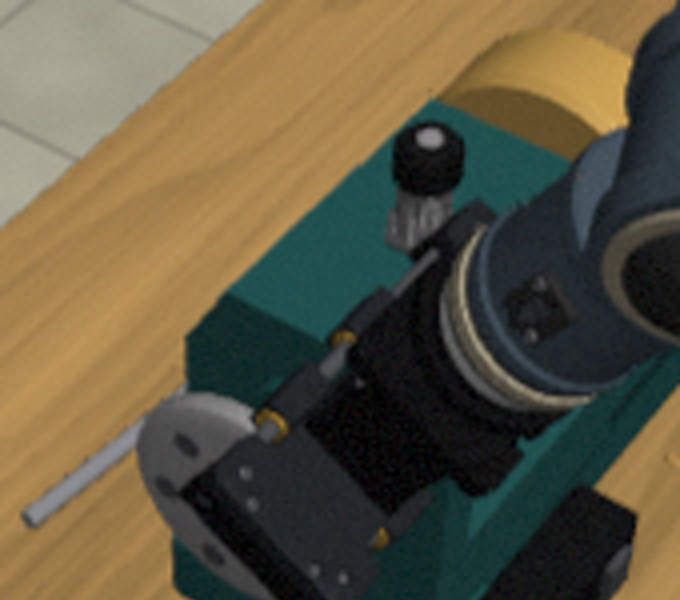

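Hole positions show the wheel has turned by about half a hole pitch (30°) without slipping. The knob is still on the land at 301–302. Joint 6 is nearing its limit, so I'll open, swing back 21° and regrip.

Request:
drive_tool:
  motion:
    - [[0,0,0,0,0,0,0.5],[0,0,0,0,0,0,0.3],[0,0,0,0,0,0,0.26],[0,0,0,0,0,0,0.26],[0,0,0,0,0,0,0.26]]

```text
time: 15.27
ee_pos: [581.0, 152.1, 212.0]
orientation: [0.678, -0.678, 0.201, -0.201]
force: [-1.4, -0.3, -0.3]
gripper_width: 0.358
```

```bash
python3 capt.py 12
```

```text
t 15.2667 tilt 33.01 ee [581.  152.1 212. ] F [-1.4 -0.3 -0.3] T [ 0.01  0.8  -0.01] knobz 301.75 [299.7 303.5] head 244.49
```

Request:
drive_tool:
  motion:
    - [[0.115,0,0.066,0,1.0,0,0.26],[0.22,0,0.114,0,1.88,0,0.26],[0.33,0,0.152,0,2.75,0,0.26],[0.427,0,0.177,0,3.5,0,0.26],[0.427,0,0.177,0,3.5,0,0.26]]

```text
time: 15.73
ee_pos: [597.9, 151.3, 218.9]
orientation: [-0.703, 0.704, -0.075, 0.075]
force: [0.9, -0.1, 0.9]
gripper_width: 0.37
```

```bash
python3 capt.py 13
```

```text
t 15.7333 tilt 12.21 ee [597.9 151.3 218.9] F [ 0.9 -0.1  0.9] T [-0.02  0.26 -0.03] knobz 301.57 [299.5 303.8] head 244.29
```

Request:
drive_tool:
  motion:
    - [[0,0,0,0,0,0,0.4],[0,0,0,0,0,0,0.8],[0,0,0,0,0,0,1],[0,0,0,0,0,0,1],[0,0,0,0,0,0,1]]
  newtons: 8

```text
time: 16.2
ee_pos: [592.5, 151.6, 216.7]
orientation: [0.703, -0.703, 0.073, -0.073]
force: [-1.0, -1.0, -1.1]
gripper_width: 0.182
```

```bash
python3 capt.py 14
```

```text
t 16.2 tilt 11.91 ee [592.5 151.6 216.7] F [-1.  -1.  -1.1] T [-0.23  0.67 -0.17] knobz 301.25 [299.6 303.2] head 244.36
```

Request:
drive_tool:
  motion:
    - [[-0.013,0,-0.003,0,-0.1,0,1],[-0.026,0,-0.006,0,-0.2,0,1],[-0.039,0,-0.009,0,-0.3,0,1],[-0.051,0,-0.012,0,-0.4,0,1],[-0.064,0,-0.015,0,-0.5,0,1]]

```text
time: 16.67
ee_pos: [591.8, 151.6, 216.6]
orientation: [-0.701, 0.701, -0.093, 0.093]
force: [1.3, 0.8, -3.3]
gripper_width: 0.184
```

```bash
python3 capt.py 15
```

```text
t 16.6667 tilt 15.08 ee [591.8 151.6 216.6] F [ 1.3  0.8 -3.3] T [-0.17  0.35 -0.13] knobz 301.39 [299.6 304. ] head 244.31
```

Request:
drive_tool:
  motion:
    - [[-0.013,0,0.002,0,-0.1,0,1],[-0.026,0,0.002,0,-0.2,0,1],[-0.038,0,0,0,-0.3,0,1],[-0.051,0,-0.003,0,-0.4,0,1],[-0.064,0,-0.007,0,-0.5,0,1]]

```text
time: 17.13
ee_pos: [589.7, 151.6, 216.1]
orientation: [0.698, -0.698, 0.111, -0.111]
force: [4.3, 0.0, -10.3]
gripper_width: 0.183
```

```bash
python3 capt.py 16
```

```text
t 17.1333 tilt 18.04 ee [589.7 151.6 216.1] F [  4.3   0.  -10.3] T [-0.08  0.13 -0.17] knobz 301.12 [298.9 303.5] head 244.46
```

Request:
drive_tool:
  motion:
    - [[-0.013,0,-0.005,0,-0.1,0,1],[-0.025,0,-0.009,0,-0.2,0,1],[-0.038,0,-0.013,0,-0.3,0,1],[-0.05,0,-0.018,0,-0.4,0,1],[-0.063,0,-0.022,0,-0.5,0,1]]

```text
time: 17.6
ee_pos: [587.9, 151.6, 215.8]
orientation: [-0.695, 0.695, -0.129, 0.129]
force: [4.6, -0.8, -10.4]
gripper_width: 0.183
```

```bash
python3 capt.py 17
```

```text
t 17.6 tilt 21.06 ee [587.9 151.6 215.8] F [  4.6  -0.8 -10.4] T [-0.04  0.42 -0.15] knobz 301.28 [299.1 304. ] head 244.43
```

Request:
drive_tool:
  motion:
    - [[-0.012,0,-0.015,0,-0.1,0,1],[-0.025,0,-0.03,0,-0.2,0,1],[-0.037,0,-0.045,0,-0.3,0,1],[-0.049,0,-0.06,0,-0.4,0,1],[-0.061,0,-0.065,0,-0.5,0,1]]

```text
time: 18.07
ee_pos: [586.8, 151.7, 215.3]
orientation: [-0.691, 0.692, -0.147, 0.148]
force: [-3.1, -2.1, 5.7]
gripper_width: 0.19
```

```bash
python3 capt.py 18
```

```text
t 18.0667 tilt 24.14 ee [586.8 151.7 215.3] F [-3.1 -2.1  5.7] T [-0.43  0.9  -0.24] knobz 298.45 [295.8 300.2] head 244.37
```

Request:
drive_tool:
  motion:
    - [[-0.012,0,-0.006,0,-0.1,0,1],[-0.024,0,-0.011,0,-0.2,0,1],[-0.036,0,-0.017,0,-0.3,0,1],[-0.048,0,-0.023,0,-0.4,0,1],[-0.06,0,-0.029,0,-0.5,0,1]]

```text
time: 18.53
ee_pos: [585.4, 151.7, 214.6]
orientation: [-0.687, 0.688, -0.166, 0.167]
force: [-3.1, -1.2, 6.8]
gripper_width: 0.185
```

```bash
python3 capt.py 19; python3 -c "
from h import *
print(np.round(env.get_state()['qpos'],2))"
```

```text
t 18.5333 tilt 27.21 ee [585.4 151.7 214.6] F [-3.1 -1.2  6.8] T [-0.43  0.75 -0.28] knobz 297.86 [295.8 299.8] head 244.2
[-1.17  0.23  0.88  2.1  -0.04  0.45 -1.88]
```

The pin dropped during call 18: the knob's top fell from 301.3 to about 298. The batched next call then added about 2.5° more, with a tangential rim force of only about 0.3 N. I'll stop here and check that it has settled.

Request:
drive_tool:
  motion:
    - [[0,0,0,0,0,0,1],[0,0,0,0,0,0,1],[0,0,0,0,0,0,1],[0,0,0,0,0,0,1],[0,0,0,0,0,0,1]]

```text
time: 19.0
ee_pos: [585.2, 151.7, 214.4]
orientation: [-0.687, 0.688, -0.166, 0.166]
force: [-4.6, -1.5, 6.1]
gripper_width: 0.184
```

```bash
python3 capt.py 20; python3 capt.py 21
```

```text
t 19.0 tilt 27.15 ee [585.2 151.7 214.4] F [-4.6 -1.5  6.1] T [-0.44  0.73 -0.32] knobz 297.49 [295.3 299.7] head 244.1
t 19.05 tilt 27.15 ee [585.3 151.7 214.5] F [-4.  -1.5  7.6] T [-0.47  0.78 -0.31] knobz 297.52 [295.7 299.7] head 244.27
```

View pics/t21.png

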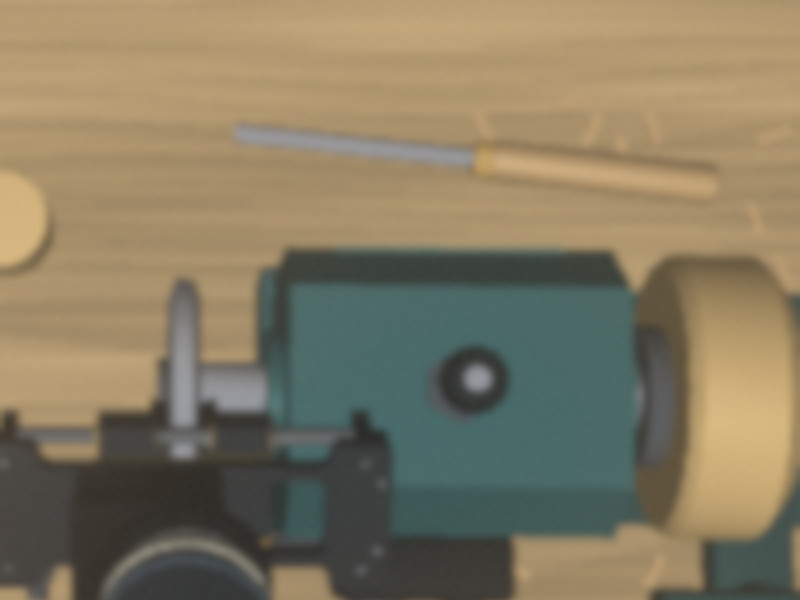

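The knob is steady at about 5 mm above home, so it has dropped and stuck as described. I'll release the wheel and withdraw along the tool axis.

Request:
drive_tool:
  motion:
    - [[0,0,0,0,0,0,0.6],[0,0,0,0,0,0,0.4],[0,0,0,0,0,0,0.26],[0,0,0,0,0,0,0.26],[0,0,0,0,0,0,0.26]]

```text
time: 19.52
ee_pos: [584.3, 151.9, 213.0]
orientation: [0.688, -0.687, 0.165, -0.165]
force: [-0.4, 0.4, -0.0]
gripper_width: 0.356
```

Request:
drive_tool:
  motion:
    - [[-0.18,0,0.36,0,0,0,0.26],[-0.45,0,0.9,0,0,0,0.26],[-0.75,0,1.5,0,0,0,0.26],[-1.0,0,2.2,0,0,0,0.26],[-1.0,0,3.2,0,0,0,0.26]]

```text
time: 19.93
ee_pos: [552.0, 150.9, 307.4]
orientation: [0.688, -0.688, 0.165, -0.162]
force: [-1.0, 0.7, -1.1]
gripper_width: 0.372
```

```bash
python3 capt.py 22; python3 cap.py 22
```

```text
t 19.9333 tilt 26.75 ee [552.  150.9 307.4] F [-1.   0.7 -1.1] T [0.05 0.65 0.03] knobz 297.31 [295.5 299.6] head 244.47
t 19.9833 tilt 27.41 ee [557.  152.4 315.4] F [ 3.6 -0.7  5. ] T [-0.07  0.29 -0.02] cap []
```

Request:
drive_tool:
  motion:
    - [[0.3,0,0.5,0,1.0,0,1],[0.6,-0.6,1.0,0,2.0,0,1],[0.9,-1.7,1.0,0,3.0,0,1],[1.2,-2.8,1.0,0,4.0,0,1],[1.5,-3.8,1.0,0,4.5,0,1]]
  newtons: 15

```text
time: 20.45
ee_pos: [597.6, 48.3, 339.2]
orientation: [0.708, -0.706, 0.009, -0.006]
force: [0.0, 0.1, 0.7]
gripper_width: 0.082
```

Request:
drive_tool:
  motion:
    - [[0,-0.5,0,0,0,0,1],[0,-0.8,0,0,0,0,1],[0,-0.8,0,0,0,0,1],[0,-0.8,0,0,0,0,1],[0,-0.8,0,0,0,0,1]]

```text
time: 20.87
ee_pos: [595.9, 26.2, 339.6]
orientation: [0.708, -0.706, 0.01, -0.008]
force: [-0.4, 1.2, 0.2]
gripper_width: 0.002
```

```bash
python3 - <<'E'
from h import *
s=env.get_state()
for k in("time","ee_pos","orientation","force","wrist_torque","gripper_width"): print(k,np.round(s[k],3))
E
python3 cap.py 23
```

```text
time 20.867
ee_pos [595.88   26.177 339.595]
orientation [ 0.708 -0.706  0.01  -0.008]
force [-0.388  1.247  0.247]
wrist_torque [-0.048  0.228  0.032]
gripper_width 0.002
t 20.8667 tilt 1.45 ee [595.9  26.2 339.6] F [-0.4  1.2  0.2] T [-0.05  0.23  0.03] cap [(np.int32(21), [336.62, 115.57])]
```

View pics/c23.png

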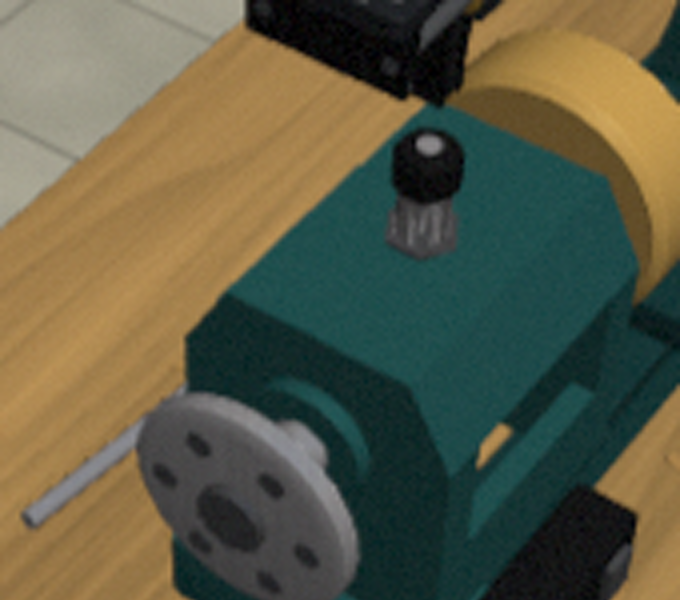

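The crop shows the knob free and lower, cap at (430,147), and the wheel released. I'll centre over the knob and approach its top.

Request:
drive_tool:
  motion:
    - [[0.18,-0.41,0,0,0.2,0,1],[0.18,-0.41,-0.3,0,0.2,0,1],[0.18,-0.41,-0.7,0,0.2,0,1],[0.18,-0.41,-1.1,0,0.2,0,1],[0.18,-0.41,-1.1,0,0.2,0,1]]

```text
time: 21.33
ee_pos: [599.7, 12.7, 303.0]
orientation: [0.707, -0.707, 0.001, 0.002]
force: [-0.1, -0.9, -1.1]
gripper_width: 0.005
```

Request:
drive_tool:
  motion:
    - [[0,0,0,0,0,0,1],[0,0,0,0,0,0,1],[0,0,0,0,0,0,1],[0,0,0,0,0,0,1],[0,0,0,0,0,0,1]]

```text
time: 21.75
ee_pos: [602.2, 10.6, 306.9]
orientation: [-0.706, 0.708, -0.004, -0.0]
force: [0.2, 0.7, 0.3]
gripper_width: 0.008
```

Request:
drive_tool:
  motion:
    - [[-0.02,0.1,-0.08,0,0,0,1],[-0.02,0.1,-0.15,0,0,0,1],[-0.02,0.1,-0.22,0,0,0,1],[-0.02,0.1,-0.27,0,0,0,1],[-0.02,0.1,-0.27,0,0,0,1]]

```text
time: 22.17
ee_pos: [601.1, 13.7, 297.9]
orientation: [-0.706, 0.708, -0.003, -0.001]
force: [0.1, -0.2, 0.6]
gripper_width: 0.006
```

Request:
drive_tool:
  motion:
    - [[0,0,-0.02,0,0,0,1],[0,0,-0.04,0,0,0,1],[0,0,-0.06,0,0,0,1],[0,0,-0.08,0,0,0,1],[0,0,-0.08,0,0,0,1]]

```text
time: 22.58
ee_pos: [601.4, 13.6, 296.0]
orientation: [-0.706, 0.708, -0.003, -0.0]
force: [-1.3, 0.2, 0.0]
gripper_width: 0.0
```

Request:
drive_tool:
  motion:
    - [[0,0,-0.02,0,0,0,1],[0,0,-0.04,0,0,0,1],[0,0,-0.06,0,0,0,1],[0,0,-0.06,0,0,0,1],[0,0,-0.06,0,0,0,1]]

```text
time: 23.0
ee_pos: [601.4, 13.6, 294.2]
orientation: [-0.706, 0.708, -0.003, -0.001]
force: [-0.6, -0.2, 1.1]
gripper_width: 0.005
```

Request:
drive_tool:
  motion:
    - [[0,0,-0.02,0,0,0,1],[0,0,-0.04,0,0,0,1],[0,0,-0.06,0,0,0,1],[0,0,-0.06,0,0,0,1],[0,0,-0.06,0,0,0,1]]

```text
time: 23.42
ee_pos: [601.4, 13.6, 292.5]
orientation: [-0.706, 0.708, -0.003, -0.0]
force: [-0.3, -0.8, 1.7]
gripper_width: 0.0
```

```bash
python3 cap.py 24
```

```text
t 23.4167 tilt 0.24 ee [601.4  13.6 292.5] F [-0.3 -0.8  1.7] T [-0.09  0.21  0.03] cap []
```

View pics/c24.png

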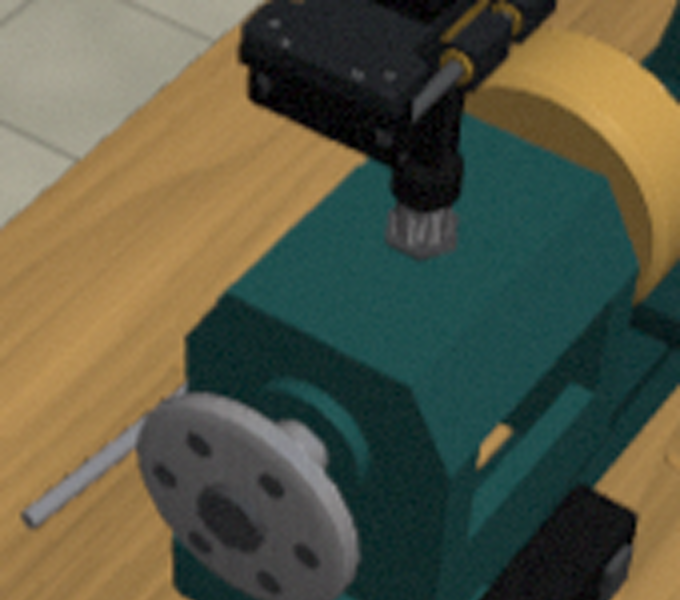

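The fingertips are on the knob at (428,180) and it is going down with about 2 N. I'll continue to the hard stop.

Request:
drive_tool:
  motion:
    - [[0,0,-0.02,0,0,0,1],[0,0,-0.04,0,0,0,1],[0,0,-0.06,0,0,0,1],[0,0,-0.06,0,0,0,1],[0,0,-0.06,0,0,0,1]]

```text
time: 23.88
ee_pos: [601.5, 13.6, 292.4]
orientation: [-0.707, 0.708, -0.003, 0.0]
force: [-3.0, 0.8, 10.9]
gripper_width: 0.005
```

Request:
drive_tool:
  motion:
    - [[0,0,0.3,0,0,0,1],[0,0,1.0,0,0,0,1],[0,0,2.0,0,0,0,1],[-0.5,1.3,3.0,0,0,0,1],[-1.0,2.6,3.0,0,0,0,1]]

```text
time: 24.3
ee_pos: [576.4, 79.7, 384.2]
orientation: [-0.703, 0.711, -0.006, 0.002]
force: [1.4, 0.7, 0.1]
gripper_width: 0.001
```

Request:
drive_tool:
  motion:
    - [[-0.5,1.2,0.3,0,0,0,1],[-1.0,2.4,0.6,0,0,0,1],[-1.5,3.6,1,0,0,0,1],[-1.5,4.8,1,0,0,0,1],[-1.5,4.8,1.0,0,0,0,1]]

```text
time: 24.72
ee_pos: [527.2, 238.7, 409.1]
orientation: [0.712, -0.702, 0.002, -0.0]
force: [-1.3, 1.3, -1.3]
gripper_width: 0.009
```

```bash
python3 capt.py 25; python3 cap.py 25;python3 capt.py 26
```

```text
t 24.7167 tilt 0.21 ee [527.2 238.7 409.1] F [-1.3  1.3 -1.3] T [0.11 0.23 0.01] knobz 292.69 [290.8 294.6] head 244.44
t 24.7667 tilt 0.19 ee [527.9 234.  408.8] F [ 0.8 -0.9 -0.9] T [-0.06  0.14 -0.01] cap [(np.int32(8), [338.12, 118.75])]
t 24.8167 tilt 0.2 ee [528.6 230.3 409. ] F [ 0.3 -1.3 -0.4] T [-0.14  0.12 -0.03] knobz 292.59 [290.9 295. ] head 244.44
```

View pics/c25.png

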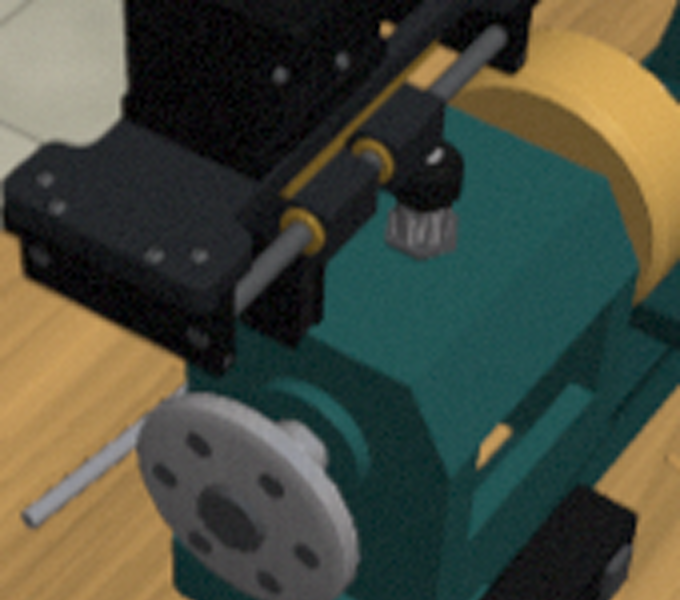

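View pics/t25.png

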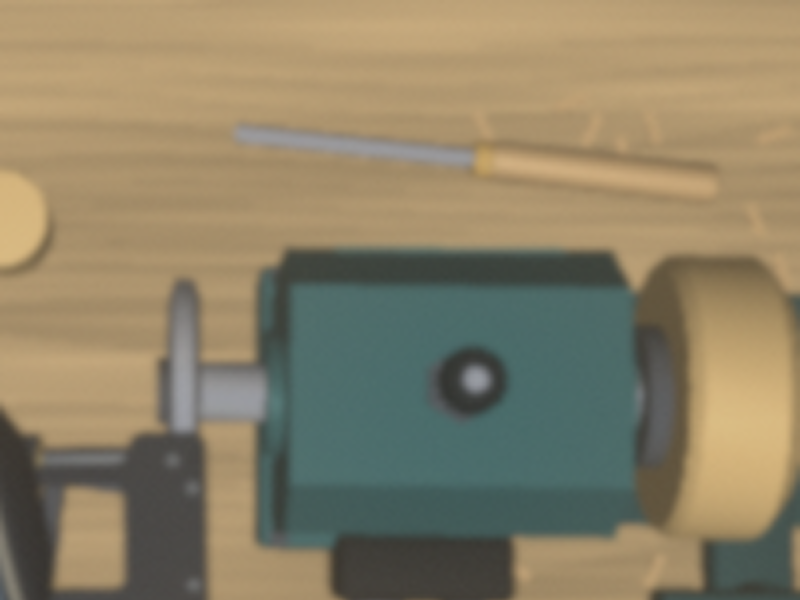

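The knob's top is now at 292.6, which is 14.05 mm below its parked height of 306.7, so it is home within about 0.3 mm. The robot is clear. I'll let the arm settle and hand in.

Request:
drive_tool:
  motion:
    - [[0,0,0,0,0,0,1],[0,0,0,0,0,0,1],[0,0,0,0,0,0,1],[0,0,0,0,0,0,1],[0,0,0,0,0,0,1]]

```text
time: 25.28
ee_pos: [529.5, 227.2, 409.7]
orientation: [-0.706, 0.708, -0.003, -0.0]
force: [-0.4, 0.7, 0.6]
gripper_width: 0.005
```

```bash
python3 capt.py 27; python3 -c "
from h import *
print(env.hand_in())"
```

```text
t 25.2833 tilt 0.23 ee [529.5 227.2 409.7] F [-0.4  0.7  0.6] T [-0.06  0.15 -0.01] knobz 292.72 [290.7 294.3] head 244.52
the job is handed in; nothing more can be done
None
```

The spindle is locked and the job is handed in at 25.3 s, though I turned the wheel about 2.5° past the point where the pin dropped.

- **Knob:** I lifted it about 9 mm out of the parking notch and turned it 60° clockwise with almost no torque. I then let it down onto the ring, 9 mm above home.
- **Wheel:** I pinched the rim at 8 N and turned it about 45° in total, its top towards the robot, regripping once. The pin dropped to about 5 mm above home.
- **Pressing home:** With the wheel released, I pushed the knob down at about 2 N until it met the hard stop, where it read 11 N. Then I let go and moved clear.

**Last checks:** Depth from the top camera puts the knob's top about 14 mm below its parked height, so it is fully home within about 0.3 mm. The tool reads about zero force. The offcut and gouge look unmoved in the last picture; I did not check the tin and chuck key again.

**What did not go cleanly:**
- **Past the drop:** I had sent the next turning step before seeing the drop. The tangential force at the rim stayed near 0.3 N, so the pin was not pressed hard against its slot.
- **Regrip:** Twice the pull on the wheel rim reached about 10 N, along the rim's radius, because I held the tool slightly too high. I corrected it.

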